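Push the jar and the salt shaker home in the condiment rack

TASK

Tidy the condiment rack by pushing only, with the fingertips: slide the squat jar along the counter into the rack's wide end bay and the salt shaker into its narrow end bay, each until it touches the rack's back rail, in either order. Do not lift them off the counter or tip them over; leave the tealight where it sits in the middle bay, and do not disturb the spoon, the scoop or the flat carton.

Things in the scene. Friction and masses are not known exactly. Their poses are not given: they have to be found in the camera images.
- rack: Low wooden rack fixed to the counter, 52 x 214 mm, no floor. Origin on the counter; x points from the open front to the back rail, y along the rail to the wide bay (robot's left). Rail 40 mm high, inner face at x +30 mm. Cheeks 8 mm thick, 28 mm high, from the rail forward to x -10 mm, centred at y +103, +15, -39, -103 mm: wide bay 80 mm inside, middle 46, narrow 56.
- wide_home (a point): Point on the counter in the middle of the wide bay (rack x +2.5, y +59 mm) where the jar's origin lies when it is centred and its body touches the back rail; axes as the rack's.
- narrow_home (a point): Point on the counter in the middle of the narrow bay (rack x +9.5, y -71 mm) where the salt shaker's origin lies when it is centred and touches the back rail; axes as the rack's.
- jar: Squat round jar with a ribbed lid, 66 mm high; body 55 mm in diameter up to 49 mm, lid above it 57 mm; about 80 g. Origin at the centre of its underside, z up. Stands on the counter in front of the rack, to its left or right; slides when pushed and stays where it is left.
- shaker: Plain steel salt shaker with holes in its top, 76 mm high, 41 mm in diameter, about 70 g. Origin at the centre of its underside, z up. Stands on the counter in front of the rack, on the other side from the jar; slides like the jar.
- tealight: Tealight candle in a round metal cup, 38 mm in diameter, 15 mm high, standing loose in the rack's middle bay; leave it there. Origin at the centre of its underside.
- spoon: Teaspoon 137 mm long, 28 mm wide, 13 mm high, lying across in front of the rack, nearer the robot than the jar and the shaker; bystander. Origin at its middle, x along its length.
- scoop: Small tapering brass scoop 159 x 39 x 22 mm lying across at the near right of the counter, in front of the hob; bystander. Origin at its middle, x along its length.
- carton: Flat carton 52 x 78 x 19 mm lying on the left of the counter; bystander. Origin at the centre of its underside.
Things that resemble listed ones, but are neither listed nor needed, are in the scene too. Several things look just like the shaker: the one meant starts farthest from the robot's base.

How it is judged (in metres and radians):
At the end, for the whole second after the job is handed in: The jar stands upright and still on the counter in the wide bay and the salt shaker in the narrow bay, each within 5 mm of touching the back rail; tealight, spoon, scoop and carton are within 20 mm of where they were (x of jar in the frame of wide_home between -0.005 and 0.008 m and y of jar in the frame of wide_home between -0.02 and 0.02 m and x of shaker in the frame of narrow_home between -0.005 and 0.008 m and y of shaker in the frame of narrow_home between -0.02 and 0.02 m and angle between each of jar, shaker's own z axis and vertical below 0.1 rad and height (world z) of each of jar, shaker below 0.005 m and linear speed of each of jar, shaker below 0.02 m/s and x of tealight in the frame of rack above -0.015 m and distance of each of tealight, spoon, scoop, carton from where it was at the start of the episode below 0.02 m).
It fails at once if the jar or the salt shaker is lifted or carried (more than 15 mm off the counter) (height (world z) of any of jar, shaker above 0.015 m).
It fails at once if the jar or the salt shaker is tipped over (angle between any of jar, shaker's own z axis and vertical above 0.6 rad).
It fails at once if the tealight, spoon, scoop or carton is moved more than 20 mm (distance of any of tealight, spoon, scoop, carton from where it was at the start of the episode above 0.02 m).
It also fails if it takes over 70 s, if anything falls off the work surface, if the arm or the gripper's body presses on something with over 40 N, if the wrist force passes 120 N, or if a joint passes its speed limit or range.

ROBOT

A 6-joint arm with a two-finger parallel gripper is mounted at the origin on a cart in front of the work surface, level with it; the furniture and walls round the work are solid. World frame = base frame: x ahead of the robot, y to its left, z up, the work surface at z = 0. Lengths are in m, angles in degrees, forces in N, time in s.
With the tool pointing down it reaches from about 0.375 to 0.75 m from the base axis. Payload 9 kg.
Tool frame: the origin (TCP) lies where the fingers leave the gripper's body, on its centre line; the fingertips stand 73 mm ahead of it and the grasp point (between the pads) lies 54 mm ahead of it (robot.tip_reach is the distance from the TCP to the fingertips, in m); z points along the fingers, y is the line along which they close (so a half turn about z gives the same grasp; the last joint's range is limited). The gripper opens to 85 mm and grips with 20 to 120 N. Pads are 22 mm wide; open, the fingers measure 114 mm over their backs; the gripper's body (76 mm by 85 mm) begins 54 mm behind the grasp point. The pads swing forward as they close: fully open they stand 13 mm farther back than shut.
Start: joints at [62.011, 5.964, 5.575, 89.605, 0, 77.527], TCP at [0.161, 0.578, 0.304] pointing down, gripper open.
Joint ranges: [-171.21, 171.21], [-48.23, 106.86], [-62.78, 66.21], [-105.2, 120.99], [-86.42, 89.51], [-180, 180]. Speed limits (degrees/s): [127.2, 127.2, 147.25, 180, 180, 180].

INTERFACE

Orientations are given as [roll, pitch, yaw] about the fixed x, y, z axes, in that order (R = Rz(yaw) Ry(pitch) Rx(roll)).
In Python, from plant import robot gives the robot as it stands. Calls block until the motion is done:
- robot.move_pose(position, orientation): joint-space move of the TCP to a pose.
- robot.line_to(position, vel=0.15, rotation=None, guard=None): straight line of the TCP; rotation=None keeps the orientation; vel is the mean speed in m/s. With guard (N) it stops when the force on the tool has changed by that much, and returns True; else False.
- robot.goto_joints(angles): joint-space move.
- robot.set_gripper(opening): finger opening in m; the grip force is fixed at half the most; returns when the fingers have stopped.
- robot.pause(seconds).
- robot.ik(position, orientation): joint angles nearest the present ones, or None.
- robot.observe(): the state.
- robot.grab_frame(name): name is "scene" or "top"; returns the picture (420x560x3 uint8, blue, green, red); there is no depth.
- robot.get_calibration(name): a dict with "vertical_fov" (degrees; the focal length in pixels is half the picture's height over the tangent of half this angle, whatever the lens; pixels are square), "cx", "cy" (the principal point, pixels), "rvec" (rotation vector, rad) and "tvec" (3), from world to camera coordinates, as OpenCV has them. Camera axes: x right, y down, z forward; pixel columns grow to the right and rows downward; lengths in m; the calibration is good to about 2 mm. A picture is of the moment at which its call begins. get_calibration takes no time and is no camera call.
A pose or a line that the arm cannot do raises robot.IKError and nothing moves.
- robot.job_done(): hands the job in; it is judged then, once.
The state is a dict: "time": time; "q": joint angles; "qvel": joint speeds; "joint_torque": joint torques, N m; "tool_pos": TCP position; "tcp_rot": TCP orientation; "ft_force": force on the tool from outside, world axes, zero at the start; "torque": the same for the moment, N m; "gripper_width": finger opening in m; "gripper_force": force on a finger pad.
Only numpy, scipy, OpenCV 4.12 (cv2) and the standard library are available. Lean on these libraries where they do the work, as an engineer would, in place of code of your own. Each camera call takes 0.05 s, during which the arm holds its last target. There are 200 camera calls.

## Working session

There is one attempt and no reset: what is moved stays moved. The work goes in short steps, each a Python script; the robot and the scene stay as the last script left them, time stands still between calls to the robot, and variables do not carry over. Pictures are saved under pics/ and viewed, at most 10 in all, crops included, and the job is handed in when it is done.

```bash
ls; mkdir -p pics
python3 - <<'E'
from plant import robot
import cv2
for n in("scene","top"):
    im=robot.grab_frame(n); cv2.imwrite(f"pics/{n}0.png",im)
    print(n,robot.get_calibration(n))
o=robot.observe();print(o["time"],o["tool_pos"],o["tcp_rot"])
E
```

```text
pics
scene {'vertical_fov': 45.13482304306538, 'cx': 279.4974437933697, 'cy': 205.4316410342799, 'rvec': array([ 1.95580403, -1.02625807,  0.54629458]), 'tvec': array([-0.25426838,  0.31486417,  1.11848542])}
top {'vertical_fov': 54.26151845534567, 'cx': 283.8708428072065, 'cy': 208.79829896790727, 'rvec': array([ 2.14102299, -2.16729535,  0.13245085]), 'tvec': array([0.06460573, 0.55037094, 1.32250196])}
0.1 [0.16039888 0.57793559 0.30318818] [-1.79932605e+02 -1.37924836e-02  1.64483318e+02]
```

View pics/scene0.png

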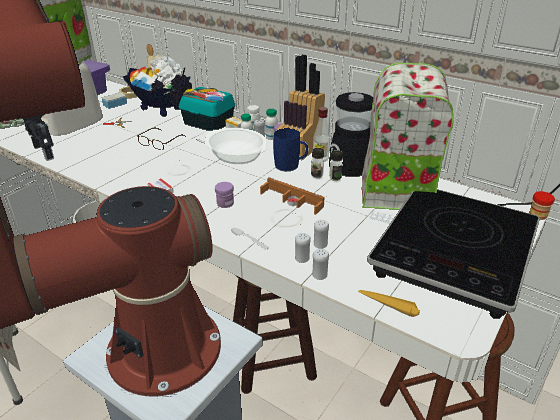

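View pics/top0.png

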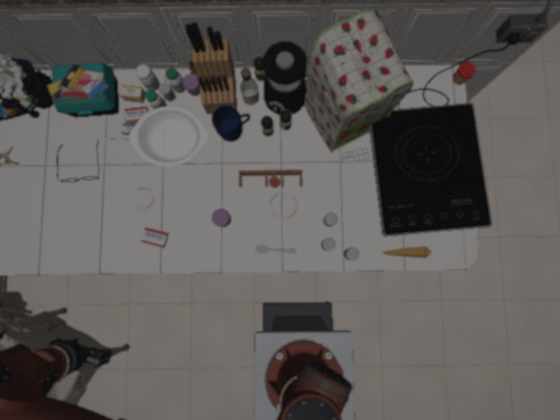

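The scene view shows the purple jar at (225,194), the rack at (292,195), the spoon at (250,238) and the scoop at (390,302). In the top view the jar is at (221,217), the rack at about (270,178) with its wide bay on the left, and the tealight at (275,182).

There are three shaker candidates in the top view: (331,219), (329,244) and (352,254). The robot base is at about (303,375), so (331,219) looks farthest. I'll measure them and enlarge a crop to confirm.

```bash
cat > h.py <<'E'
import numpy as np, cv2
from plant import robot
def cam(n):
    c=robot.get_calibration(n); f=210/np.tan(np.radians(c["vertical_fov"]/2))
    return np.array([[f,0,c["cx"]],[0,f,c["cy"]],[0,0,1]]),cv2.Rodrigues(c["rvec"])[0],c["tvec"]
def cast(n,uv,z):
    K,R,t=cam(n); d=R.T@np.linalg.solve(K,[*uv,1]); o=-R.T@t
    return (o+d*(z-o[2])/d[2])[:2]
def proj(n,p):
    K,R,t=cam(n); q=K@(R@np.array(p)+t); return q[:2]/q[2]
E
python3 - <<'E'
from h import *
for n in("top","scene"): K,R,t=cam(n); print(n,-R.T@t)
for k,uv,z in(("jar",(221,217),.066),("A",(331,219),.076),("B",(329,244),.076),("C",(352,254),.076),("railL",(240,172),.04),("railR",(301,172),.04),("spoon",(275,250),.006),("tea",(275,182),.015)):
    p=cast("top",uv,z);print(k,p.round(3),np.hypot(*p).round(3),"scene px",proj("scene",[*p,z]).round(0))
t=cv2.imread("pics/top0.png")[150:280,200:380]; s=cv2.imread("pics/scene0.png")[165:295,195:345]
a=cv2.convertScaleAbs(cv2.resize(t,None,fx=4,fy=4,interpolation=2),alpha=1.8)
b=cv2.resize(s,None,fx=4,fy=4,interpolation=2)
cv2.imwrite("pics/t1.png",a);cv2.imwrite("pics/s1.png",b)
E
```

```text
top [0.37964342 0.05375554 1.38169271]
scene [-0.47632618 -0.64358315  0.87961105]
jar [0.523 0.261] 0.585 scene px [224. 186.]
A [ 0.511 -0.093] 0.519 scene px [321. 223.]
B [ 0.431 -0.084] 0.44 scene px [302. 236.]
C [ 0.399 -0.156] 0.428 scene px [320. 252.]
railL [0.676 0.203] 0.706 scene px [269. 178.]
railR [ 0.674 -0.001] 0.674 scene px [322. 197.]
spoon [0.416 0.089] 0.426 scene px [248. 238.]
tea [0.646 0.087] 0.651 scene px [293. 199.]
```

View pics/t1.png

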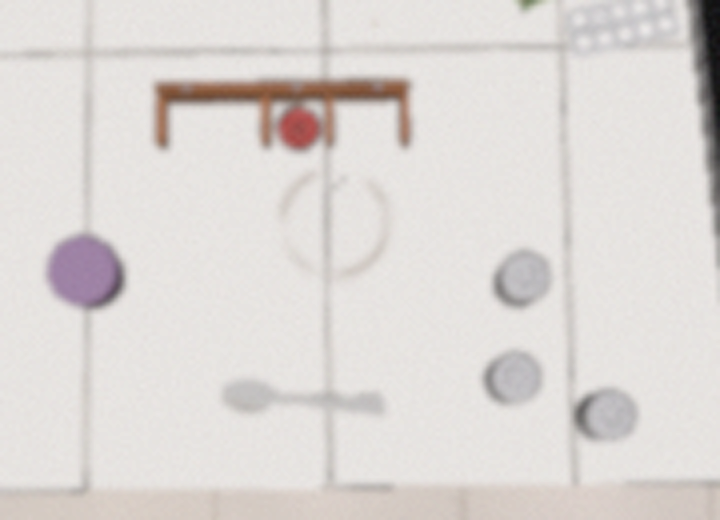

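View pics/s1.png

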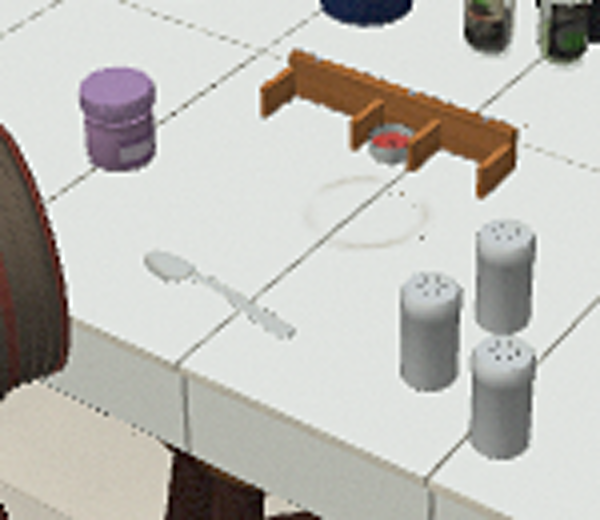

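The two views agree to about 1 px in scale. The shaker candidates are A (331,219) at 0.519 m from the base, B (329,244) at 0.440 m and C (352,254) at 0.428 m. All three have pierced steel tops in the crop, and A is the farthest, so A is the shaker meant. Next I'll refine the rack pose and the object centres with masks.

```bash
cat >> h.py <<'E'
def largest(mask,near):
    cs=cv2.findContours(mask.astype(np.uint8),cv2.RETR_EXTERNAL,cv2.CHAIN_APPROX_NONE)[0]
    cs=[c for c in cs if cv2.contourArea(c)>25]
    return min(cs,key=lambda c:np.hypot(*(np.array(cv2.minEnclosingCircle(c)[0])-near)))
def jar_xy(im):
    h=cv2.cvtColor(im,cv2.COLOR_BGR2HSV).astype(int)
    m=(h[...,0]>125)&(h[...,0]<160)&(h[...,1]>50)&(h[...,2]>70); m[:150]=0
    c=largest(m,(235,205)); (u,v),(a,b),_=cv2.fitEllipse(c); return cast("top",(u,v),.066),(a,b)
E
python3 - <<'E'
from h import *
im=cv2.imread("pics/top0.png"); h=cv2.cvtColor(im,cv2.COLOR_BGR2HSV).astype(int)
print("jar",jar_xy(im))
m=(h[...,0]<20)&(h[...,1]>90); m[:160]=0;m[200:]=0;m[:,:230]=0;m[:,310:]=0
ys,xs=np.where(m); print(xs.min(),xs.max(),ys.min(),ys.max())
for r in range(168,190): print("".join("#" if k else "." for k in m[r,236:306]),r)
g=h[...,2]
for c in((331,219),(329,244),(352,254)):print(im[c[1],c[0]])
print(im[219,318:345,1]); print(im[205:234,331,1])
E
```

```text
jar (array([0.52130648, 0.26139786]), (12.93087100982666, 14.181480407714844))
240 300 171 186
...................................................................... 168
...................................................................... 169
...................................................................... 170
.............#####..################....#################...#####..... 171
....#####...#########################..##################...#####..... 172
....#############################################################..... 173
....#############...........#####............###................#..... 174
....##.......................###..............#....................... 175
....#.........................#....................................... 176
....#.........................#.......#............................... 177
....#.........................#.....#####............................. 178
....#.........................#....#######............................ 179
....#.........................#...#########........................... 180
....#.........................
[... 216 characters left out ...]
..............########........................... 184
....................................######............................ 185
......................................##.............................. 186
...................................................................... 187
...................................................................... 188
...................................................................... 189
[108 106 108]
[109 107 108]
[106 104 106]
[127 127 126 126 120 100  81  87 101 105 105 105 105 106 105 102 105 104
 104 110 119 124 122 115 116 122 126]
[127 126 127 126 127 125 121 109 100 102 107 107 107 107 106 102 101 105
 104  96  89 100 119 125 126 126 126 126 127]
```

Run:
```python
from h import *
C=lambda u,v,z:cast("top",(199.6+u/4,149.6+v/4),z).round(4)
print("back edge L,R",C(155,83,.04),C(409,80,.04))
print("cheek front bottoms",[C(u,v,.0) for u,v in((162,148),(265,147),(330,147),(404,146))])
print("cheek mids top",[C(u,120,.028)[1] for u in(161,265,331,405)])
print("A,B",C(524,277,.076),C(515,377,.076), "jar",C(83,270,.066))
S=lambda u,v,z:cast("scene",(194.6+u/4,164.6+v/4),z).round(4)
print("scene cheek fronts bottom L,R",S(264,117,0),S(480,196,0),"rail back top",S(291,50,.04),S(518,128,.04))
print("A,jar",S(506,233,.076),S(117,86,.066))
for y in(-180,-90,0,90,180):
  for p in([.511,-.145,.09],[.64,.03,.09],[.523,.31,.09],[.62,.16,.09],[.45,.03,.09]):
    q=robot.ik(p,[180,0,y]); print(y,p,None if q is None else np.round(q,0))
```

```text
back edge L,R [0.6819 0.2084] [ 0.6817 -0.0037]
cheek front bottoms [array([0.6341, 0.2069]), array([0.6338, 0.1188]), array([0.6331, 0.0631]), array([ 6.332e-01, -2.000e-04])]
cheek mids top [np.float64(0.2047), np.float64(0.1173), np.float64(0.0618), np.float64(-0.0003)]
A,B [ 0.5116 -0.0914] [ 0.4319 -0.0821] jar [0.5227 0.2633]
scene cheek fronts bottom L,R [0.6333 0.2047] [0.6356 0.    ] rail back top [0.6783 0.2093] [ 0.6808 -0.005 ]
A,jar [ 0.5114 -0.0936] [0.5219 0.2617]
-180 [0.511, -0.145, 0.09] [-30.  -2. -25.  67.   0. -30.]
-180 [0.64, 0.03, 0.09] [-9. 17. -4. 69.  0. -9.]
-180 [0.523, 0.31, 0.09] [ 18.  12. -11.  68.   0.  18.]
-180 [0.62, 0.16, 0.09] [ 3. 17. -5. 69.  0.  3.]
-180 [0.45, 0.03, 0.09] [-13. -17. -38.  68.   0. -13.]
-90 [0.511, -0.145, 0.09] [ -30.   -2.  -25.   67.    0. -120.]
-90 [0.64, 0.03, 0.09] [ -9.  17.  -4.  69.   0. -99.]
-90 [0.523, 0.31, 0.09] [ 18.  12. -11.  68.   0. -72.]
-90 [0.62, 0.16, 0.09] [  3.  17.  -5.  69.   0. -87.]
-90 [0.45, 0.03, 0.09] [ -13.  -17.  -38.   68.    0. -103.]
0 [0.511, -0.145, 0.09] [-30.  -2. -25.  67.   0. 150.]
0 [0.64, 0.03, 0.09] [ -9.  17.  -4.  69.   0. 171.]
0 [0.523, 0.31, 0.09] [  18.   12.  -11.   68.    0. -162.]
0 [0.62, 0.16, 0.09] [   3.   17.   -5.   69.    0. -177.]
0 [0.45, 0.03, 0.09] [-13. -17. -38.  68.   0. 167.]
90 [0.511, -0.145, 0.09] [-30.  -2. -25.  67.   0.  60.]
90 [0.64, 0.03, 0.09] [-9. 17. -4. 69.  0. 81.]
90 [0.523, 0.31, 0.09] [ 18.  12. -11.  68.   0. 108.]
90 [0.62, 0.16, 0.09] [ 3. 17. -5. 69.  0. 93.]
90 [0.45, 0.03, 0.09] [-13. -17. -38.  68.   0.  77.]
180 [0.511, -0.145, 0.09] [-30.  -2. -25.  67.   0. -30.]
180 [0.64, 0.03, 0.09] [-9. 17. -4. 69.  0. -9.]
180 [0.523, 0.31, 0.09] [ 18.  12. -11.  68.   0.  18.]
180 [0.62, 0.16, 0.09] [ 3. 17. -5. 69.  0.  3.]
180 [0.45, 0.03, 0.09] [-13. -17. -38.  68.   0. -13.]
```

The rack origin is at about (0.641, 0.102) with yaw near 0. Its cheeks measure y = 0.205, 0.117, 0.062 and 0.000, which matches the spacing given. That puts wide_home at (0.6435, 0.161) and narrow_home at (0.6505, 0.031). For each object I'll push sideways with two cradling fingertips, then push it into its bay.

```bash
cat >> h.py <<'E'
ZP=.012+.073
def push_y(obj,r,op,ytarget,s):   # s=+1: object moves to +y
    d=np.sqrt(r*r-op*op/4)+.011; x=obj[0]; y0=obj[1]-s*(d+.014)
    robot.move_pose([x,y0,.2],[180,0,90]); robot.set_gripper(op)
    robot.line_to([x,y0,ZP],vel=.15)
    robot.line_to([x,ytarget-s*d,ZP],vel=.06)
    robot.line_to([x,ytarget-s*(d+.03),ZP],vel=.15)
    robot.line_to([x,ytarget-s*(d+.03),.2],vel=.2)
    print(robot.observe()["time"])
def push_x(obj,r,op,home):
    d=np.sqrt(r*r-op*op/4)+.011; x0=obj[0]-d-.014; y=home[1]
    robot.move_pose([x0,obj[1],.2],[180,0,180]); robot.set_gripper(op)
    robot.line_to([x0,obj[1],ZP],vel=.15)
    robot.line_to([obj[0]-d+.005,obj[1],ZP],vel=.06)
    robot.line_to([home[0]-d-.025,y,ZP],vel=.06)
    g=robot.line_to([home[0]-d+.012,y,ZP],vel=.025,guard=4)
    o=robot.observe(); print("guard",g,o["tool_pos"],"contact est",o["tool_pos"][0]+d,o["ft_force"],o["time"])
E
python3 - <<'E'
from h import *
push_y((.522,.262),.0275,.028,.161,-1)
im=robot.grab_frame("top");cv2.imwrite("pics/t2.png",im);print(jar_xy(im))
s=robot.grab_frame("scene");cv2.imwrite("pics/s2.png",s)
t=cv2.convertScaleAbs(cv2.resize(im[150:280,200:380],(400,289)),alpha=1.8)
cv2.imwrite("pics/c2.png",np.hstack([t,cv2.resize(s[150:280,170:350],(400,289))]))
E
```

```text
6.4333
(array([0.51906854, 0.1605824 ]), (12.539073944091797, 14.068296432495117))
```

View pics/c2.png

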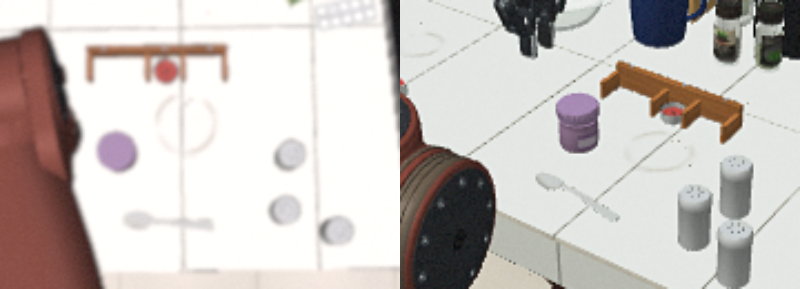

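The crop shows the jar upright at (117,152), in line with the wide bay (90–148). Its measured y is 0.1606, and the arm has not touched anything else. Next I'll push it in, then push the shaker sideways.

Run:
```python
from h import *
push_x((.520,.161),.0275,.028,(.6435,.161))
p=robot.observe()["tool_pos"]
robot.line_to([p[0]-.03,p[1],ZP],vel=.15); robot.line_to([p[0]-.03,p[1],.2],vel=.2)
push_y((.5115,-.0925),.0205,.016,.031,1)
robot.line_to([.42,-.15,.2],vel=.3)
im=robot.grab_frame("top");cv2.imwrite("pics/t3.png",im);print(jar_xy(im))
s=robot.grab_frame("scene");cv2.imwrite("pics/s3.png",s)
t=cv2.convertScaleAbs(cv2.resize(im[150:280,200:380],(400,289)),alpha=1.8)
cv2.imwrite("pics/c3.png",np.hstack([t,cv2.resize(s[150:280,170:350],(400,289))]))
```

```text
guard True [0.61034149 0.1609487  0.08434682] contact est 0.6450110881933043 [-0.62643591  0.73551347  0.74061001] 12.3583
19.3083
(array([0.6415935 , 0.15960781]), (12.762957572937012, 15.174010276794434))
```

View pics/c3.png

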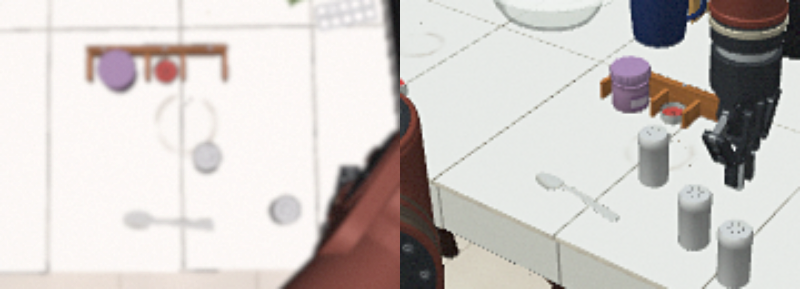

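The jar is in the wide bay against the rail at (117,71). The shaker is upright at (207,157), in front of the narrow bay (182–226). I'll measure it and then push.

Run:
```python
from h import *
im=cv2.imread("pics/t3.png")
sh=cast("top",(199.7+207*.45,149.8+156.5*.45),.076); print(sh)
assert abs(sh[1]-.031)<.012 and abs(sh[0]-.5115)<.012
robot.line_to([.42,-.15,.2]) 
push_x(sh,.0205,.016,(.6505,.031))
p=robot.observe()["tool_pos"]
robot.line_to([p[0]-.03,p[1],ZP],vel=.15); robot.line_to([p[0]-.03,p[1],.2],vel=.2)
robot.line_to([.42,-.15,.2],vel=.3)
im=robot.grab_frame("top");cv2.imwrite("pics/t4.png",im);print(jar_xy(im))
s=robot.grab_frame("scene");cv2.imwrite("pics/s4.png",s)
t=cv2.convertScaleAbs(cv2.resize(im[155:265,225:315],(400,489),interpolation=2),alpha=1.8)
cv2.imwrite("pics/c4.png",np.hstack([t,cv2.resize(s[150:260,220:310],(400,489),interpolation=2)]))
```

```text
[0.50868538 0.02947078]
guard True [0.62097606 0.03104026 0.0842997 ] contact est 0.6508506443537428 [-1.19464752 -0.81902852  1.1010342 ] 26.0
(array([0.64205881, 0.15969987]), (12.844867706298828, 14.830334663391113))
```

View pics/c4.png

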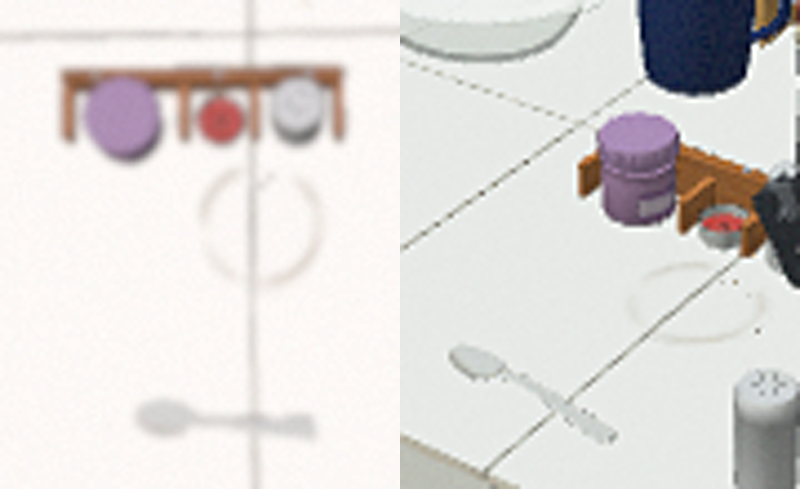

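The jar at (122,118) and the shaker at (297,105) stand upright and centred in their bays. Both guarded contacts came within 1.5 mm of the expected home. The tealight and spoon look unmoved, so I'm handing in.

Run:
```python
from h import *
print(cast("top",(224.6+297*.225,154.6+102*.225),.076))
print(robot.job_done())
```

```text
[0.64773959 0.03205162]
the job is handed in; nothing more can be done
None
```

I pushed the jar into the wide bay and the shaker into the narrow bay, each until it touched the back rail; the tealight and spoon look unmoved, the arm stayed clear of the scoop and carton, and the job is handed in (no verdict was returned).

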